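# Re-level the lamp-changer stand and fit its sockets

## Task

One of the two black screw jacks under the lamp-changer stand has crept off its white witness mark: loosen its lock ring, turn its screw until the pointer line points at the mark, and tighten the ring again to its stop; leave the other jack as it is. Seat every blue ceramic bulb socket from the zinc tray in a pocket of the stand, flange down and mouth up, then screw the knurled clamp nut in the middle down clockwise until it stops tight, so that its arms hold the flanges. Keep off the glass prism and leave the other things where they are.

Things in the scene. Friction and masses are not known exactly. Their poses are not given: they have to be found in the camera images.
- pocket0 (a point): Floor centre of one of three round pockets in the fixed aluminium bed plate (in the stand's own +x direction from the nut), 33 mm above the granite, 52 mm from the clamp nut's axis. Pocket 55 mm across, 6 mm deep. Plate 150 x 160 mm, top 39 mm above the granite; its arms end at the jacks, 140 mm to each side.
- pocket1 (a point): Floor centre of one of three round pockets in the fixed aluminium bed plate (120 degrees anticlockwise from pocket0), 33 mm above the granite, 52 mm from the clamp nut's axis. Pocket 55 mm across, 6 mm deep. Plate 150 x 160 mm, top 39 mm above the granite; its arms end at the jacks, 140 mm to each side.
- pocket2 (a point): Floor centre of one of three round pockets in the fixed aluminium bed plate (120 degrees clockwise from pocket0), 33 mm above the granite, 52 mm from the clamp nut's axis. Pocket 55 mm across, 6 mm deep. Plate 150 x 160 mm, top 39 mm above the granite; its arms end at the jacks, 140 mm to each side.
- clamp_grip (a point): On the stud's upright axis, mid-height of the round knurled clamp nut: 40 mm across, 22 mm tall, 96 mm (tight) to 99 mm (slack) above the granite, higher than seated sockets (81 mm). Below it on a 17 mm stem its steel spider turns with it: three arms 120 deg apart, 12 mm wide, reaching 31 mm. Right-hand thread, 6 mm a turn, 0.06 N m.
- clamp (a joint): Angle of the clamp nut (rad), growing anticlockwise from above = slackening. 0 = screwed down to its stop, tight: the spider's arms lie over the flanges of the sockets in the pockets. At the start about 3.1 (half a turn slack): the arms lie between the pockets, which are free to load. Range 0 to 3.4.
- lock_a (a joint): Angle (rad) of jack_a's knurled lock ring, growing anticlockwise from above = loosening: 0 tight at its stop, 1.2 fully loose at its other stop. The screw must not be forced round while the ring is tight (below 0.25). The ring turns with about 0.2 N m and stays where it is left. The jacks are black iron, at the two ends of the stand.
- lock_a_mid (a point): Centre of jack_a's lock ring on the jack's upright axis, 57 mm above the granite: steel, 54 mm across, from 48 to 66 mm high, two 9 mm lugs reaching 36 mm from the axis, 35 and 215 deg anticlockwise of this point's +x. Below it a fixed black collar, 80 mm across, top at 46 mm, bears the white witness mark (in this +x when lock_a = 0). Open fingers pass down beside the bar head.
- screw_a (a joint): Angle (rad) of jack_a's screw, growing anticlockwise from above: 0 = the pointer line on its bar head points at the witness mark. Range -2.6 to 2.6. It turns with 0.15 N m and stays where it is left; its rise is too small to see.
- screw_a_grip (a point): Centre of the black bar head of jack_a's screw, 86 mm above the granite: bar 46 mm long (this point's x), 14 mm wide (y), from 74 to 98 mm above the granite. Its +x half bears the white pointer line on top and on its end.
- lock_b (a joint): Angle (rad) of jack_b's knurled lock ring, growing anticlockwise from above = loosening: 0 tight at its stop, 1.2 fully loose at its other stop. The screw must not be forced round while the ring is tight (below 0.25). The ring turns with about 0.2 N m and stays where it is left. The jacks are black iron, at the two ends of the stand.
- lock_b_mid (a point): Centre of jack_b's lock ring on the jack's upright axis, 57 mm above the granite: steel, 54 mm across, from 48 to 66 mm high, two 9 mm lugs reaching 36 mm from the axis, 35 and 215 deg anticlockwise of this point's +x. Below it a fixed black collar, 80 mm across, top at 46 mm, bears the white witness mark (in this +x when lock_b = 0). Open fingers pass down beside the bar head.
- screw_b (a joint): Angle (rad) of jack_b's screw, growing anticlockwise from above: 0 = the pointer line on its bar head points at the witness mark. Range -2.6 to 2.6. It turns with 0.15 N m and stays where it is left; its rise is too small to see.
- screw_b_grip (a point): Centre of the black bar head of jack_b's screw, 86 mm above the granite: bar 46 mm long (this point's x), 14 mm wide (y), from 74 to 98 mm above the granite. Its +x half bears the white pointer line on top and on its end.
- tray: Galvanised zinc tray, fixed, 270 (x) x 210 (y) x 22 mm, wall and floor 3 mm. Origin on the granite under its middle.
- socket0: A blue glazed ceramic bulb socket, 0.14 kg, 48 mm tall: round flange 52 mm across, 8 mm thick at the foot, above it a round body 37 mm across with an open mouth on top. Origin at the centre of its underside, +z towards the mouth. Starts upright on the tray's floor, 3 mm above the granite. May be absent.
- socket1: A blue glazed ceramic bulb socket, 0.14 kg, 48 mm tall: round flange 52 mm across, 8 mm thick at the foot, above it a round body 37 mm across with an open mouth on top. Origin at the centre of its underside, +z towards the mouth. Starts upright on the tray's floor, 3 mm above the granite. May be absent.
- socket2: A blue glazed ceramic bulb socket, 0.14 kg, 48 mm tall: round flange 52 mm across, 8 mm thick at the foot, above it a round body 37 mm across with an open mouth on top. Origin at the centre of its underside, +z towards the mouth. Starts upright on the tray's floor, 3 mm above the granite. May be absent.
- prism: Curved flint-glass prism, 125 mm long and 41 mm tall in its steel spring clip, fixed on the tray's floor in the far (+x) part of the tray. Origin under its middle on the tray's floor; it lies along its y.
- tin: Brass polish tin, 52 mm across, 22 mm tall, in the tray beside the prism. To be left alone.
- sight_tube: Brass sighting tube on two wooden feet, 230 mm long, 50 mm tall, at the back of the slab. To be left alone.
- level: Aluminium spirit level, 200 x 22 x 44 mm, at the back of the slab. To be left alone.
- oil_bottle: Small white oil bottle, 48 mm across, 110 mm tall, at the right. To be left alone.
- spanner: Spanner, 180 mm, lying near the robot. To be left alone.
- torch: Black torch, 130 mm, at the left. To be left alone.
There are look-alikes about, which are no part of the job. What is shaped like the socket2 but green or pink is not meant.

How it is judged:
By the outcome, as a careful person would: the job done as asked, in the order asked, and still so for the second after the job is handed in, with the robot touching nothing.
Of socket0, socket1, socket2 only 2 to 3 are there at a start; the rules pass over those that are not, and their reading is None.
At some moment in a run one of socket0, socket1, socket2 may be knocked a few centimetres aside while the robot is not near it.
It also fails if it takes over 200 s, if anything falls off the work surface, if the arm or the gripper's body presses on something with over 40 N, if the wrist force passes 120 N, or if a joint passes its speed limit or range.

## Robot

A 6-joint arm with a two-finger parallel gripper is mounted at the origin on the work surface. World frame = base frame: x ahead of the robot, y to its left, z up, the work surface at z = 0. Lengths are in mm, angles in rad, forces in N, time in s.
With the tool pointing down it reaches from about 275 to 750 mm from the base axis. Payload 10.2 kg.
Tool frame: the origin (TCP) lies at the very end of the fingers, on their centre line; the grasp point (between the pads) lies 19 mm behind it; z points along the fingers, y is the line along which they close (so a half turn about z gives the same grasp; the last joint's range is limited). The gripper opens to 85 mm and grips with 20 to 120 N. Pads are 22 mm wide; open, the fingers measure 114 mm over their backs; the gripper's body (76 mm by 85 mm) begins 54 mm behind the grasp point. The pads swing forward as they close: fully open they stand 13 mm farther back than shut.
Start: joints at [1.088, 0.313, 1.498, -0, 1.331, -0.223], TCP at [134.878, 507.384, 231.294] pointing down, gripper open.
Joint ranges: [-2.94, 2.94], [-0.97, 2.17], [0.19, 2.56], [-1.23, 4.37], [0.02, 3.11], [-2.88, 2.88]. Speed limits (rad/s): [2.39, 2.39, 3.01, 3.14, 3.14, 3.14].

## Interface

Orientations are given as a unit quaternion [w, x, y, z].
In Python, from rig import ctrl, vision gives the robot as it stands. The module is installed in compiled form; this text tells all that it offers.
- The arm moves only by the tool play_rows, never from a script. Its arguments are lists of equal length, an entry for each row: "translation": the shift along the tool's x, y, z in m, a list of three; "rotation": the turn, a rotation vector about the tool's x, y, z in rad, a list of three; "gripper": the gripper's target within -1 to 1 (shut at 1, half-way at 0, fully open at -1). A call has 1 to 10 rows; each row is the pose to reach, as a shift and turn from the pose commanded when the call began, along the tool's axes at that moment; what a row does not reach only later rows make up. A row lasts 1/8 s, in which the tool goes at most 62.5 mm and 10.7 degrees, less where a joint would pass 70% of its speed; a pose out of reach is approached as far as the arm can. A call with a gripper value outside its range is refused whole. The fingers move at their own pace and stop on an object; "force" is the grip in N (left out, the last holds). Time passes only in rows, so rows that repeat a pose let the fingers close. It gives the time, the measured TCP pose, the force, the opening and the grip force at its end, in the units of the state.
- ctrl.sense(): the state, without advancing time (a new reading comes with each control period).
- vision.capture(name): name is "scene" or "top" or "wrist"; returns a dict with "pixels" (420x560x3 uint8, red, green, blue), "vfov" (degrees; the focal length in pixels is half the picture's height over the tangent of half this angle, whatever the lens; pixels are square), "cx", "cy" (the principal point, pixels), "rvec" (rotation vector, rad) and "tvec" (3), from world to camera coordinates, as OpenCV has them; the wrist camera has in their place "mount" (4x4, takes a point from camera to tool coordinates, whose origin is the TCP and whose axes are the flange's). Camera axes: x right, y down, z forward; pixel columns grow to the right and rows downward; lengths in mm; the calibration is good to about 2 mm. The wrist camera is an equidistant fisheye: a pixel r from the principal point sees the ray r / f radians off the axis. A picture is of the moment at which its call begins: read the wrist's pose just before it. There is no depth.
- ctrl.finish_job(): hands the job in; it is judged then, once.
The state is a dict: "time_s": time; "joints": joint angles; "dq": joint speeds; "tau": joint torques, N m; "eef_pos": TCP position; "ee_rot": TCP orientation; "force": force on the tool from outside, world axes, zero at the start; "wrist_torque": the same for the moment, N m; "grip_width": opening from 0.0 (shut) to 1.0 (fully open); "grip_force": force on a finger pad.
Only numpy, scipy, OpenCV 4.12 (cv2) and the standard library are available. Lean on these libraries where they do the work, as an engineer would, in place of code of your own. Each camera call takes 0.05 s, during which the arm holds its last target. There are 200 camera calls.

## Working session

There is one attempt and no reset: what is moved stays moved. The work goes in short steps, Python scripts to look and compute and a tool call to move; the robot and the scene stay as the last step left them, time stands still between calls to the robot, and variables do not carry over. Pictures are saved under pics/ and viewed, at most 14 in all, crops included, and the job is handed in when it is done.

Besides the shell and the picture viewer there is one more tool, called as name(argument=value, ...) on one line, values as JSON. play_rows: Moves the arm, as the interface text tells. Its arguments: {"type":"object","properties":{"translation":{"type":"array"},"rotation":{"type":"array"},"gripper":{"type":"array"},"force":{"type":"number"}},"required":["translation","rotation","gripper"]}

```bash
mkdir -p pics; cat > h.py <<'E'
import numpy as np,cv2
from rig import ctrl,vision
from scipy.spatial.transform import Rotation as R
def cap(n,f=None):
    d=vision.capture(n)
    if f: cv2.imwrite('pics/'+f+'.png',d['pixels'][:,:,::-1])
    return d
def foc(d): return 210/np.tan(np.radians(d['vfov'])/2)
def ray(d,u,v,s=None):
    f=foc(d)
    if 'mount' in d:
        x,y=u-d['cx'],v-d['cy'];r=np.hypot(x,y)+1e-9;t=r/f
        c=np.array([np.sin(t)*x/r,np.sin(t)*y/r,np.cos(t)])
        M=np.array(d['mount']);q=s['ee_rot'];T=R.from_quat([q[1],q[2],q[3],q[0]]).as_matrix()
        return T@M[:3,3]+s['eef_pos'],T@M[:3,:3]@c
    Rm=cv2.Rodrigues(np.array(d['rvec'],float))[0]
    return -Rm.T@np.array(d['tvec'],float).ravel(),Rm.T@np.array([(u-d['cx'])/f,(v-d['cy'])/f,1])
def at(d,u,v,z,s=None):
    o,r=ray(d,u,v,s);return np.round((o+r*(z-o[2])/r[2])[:2],1)
E
python3 - <<'E'
from h import *
import pickle
s=ctrl.sense();print(s)
D={n:cap(n,n+'0') for n in('scene','top','wrist')}
pickle.dump((s,D),open('d0.pkl','wb'))
for n,d in D.items(): print(n,d['vfov'],d['cx'],d['cy'],d.get('mount'),d.get('tvec'))
E
```

```text
{'time_s': 0.0, 'joints': array([ 1.08758829e+00,  3.13476630e-01,  1.49846118e+00, -2.06917807e-05,
        1.33098191e+00, -2.23381189e-01]), 'dq': array([-8.96103396e-04, -1.07974720e-04,  1.54053118e-04,  8.62955592e-04,
        3.22395142e-05,  9.16295849e-04]), 'tau': array([ 6.70475474e-04, -4.12271726e+01, -2.59732962e+01, -1.84632618e-04,
        4.24492799e-03,  7.68046363e-06]), 'eef_pos': array([134.76192057, 507.13827883, 230.71237624]), 'ee_rot': array([-2.20149067e-04,  1.29545824e-01,  9.91573214e-01, -6.26029282e-04]), 'force': array([ 0.13513899, -0.80070566,  0.1771115 ]), 'wrist_torque': array([ 0.00222481, -0.01021622, -0.00088398]), 'grip_force': 0.0, 'grip_width': 1.0007969710990745}
scene 44.6931266353157 276.9706932825079 206.02623361788545 None [-333.30727298 -211.4613456  1759.98878247]
top 49.201490969581535 276.4639982536157 214.4185188487401 None [ -17.10001007  571.99878955 1349.33493584]
wrist 65.70646984690485 283.60361878720516 214.1885879840173 [[-4.39050774e-04 -9.45313533e-01 -3.26162737e-01  8.51551582e+01]
 [ 9.99999855e-01 -5.16335309e-04  1.50379060e-04  7.95881848e-01]
 [-3.10564698e-04 -3.26162624e-01  9.45313623e-01 -1.42733986e+02]
 [ 0.00000000e+00  0.00000000e+00  0.00000000e+00  1.00000000e+00]] None
```

```bash
python3 -c "
import cv2
a=cv2.imread('pics/top0.png');cv2.imwrite('pics/top0b.png',cv2.resize(a,(800,600),interpolation=cv2.INTER_CUBIC))"
```

```text
(no output)
```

View pics/top0b.png

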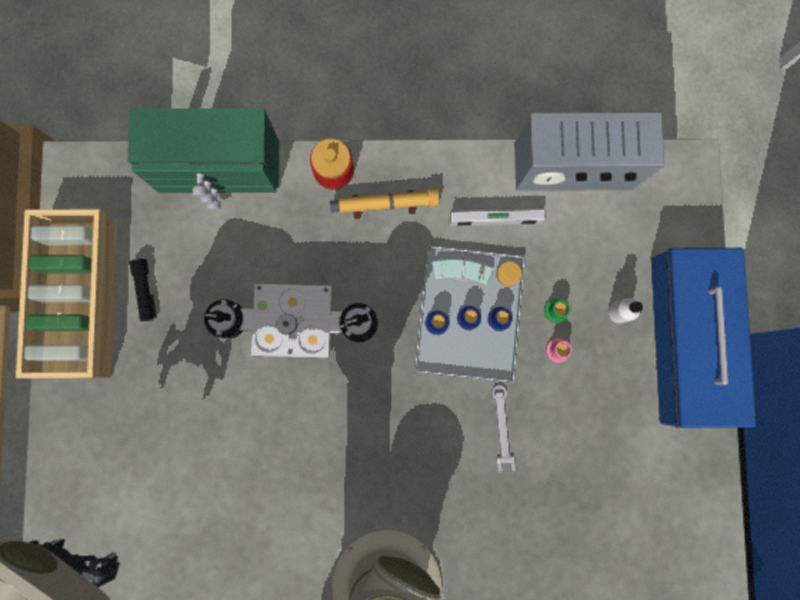

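View pics/scene0.png

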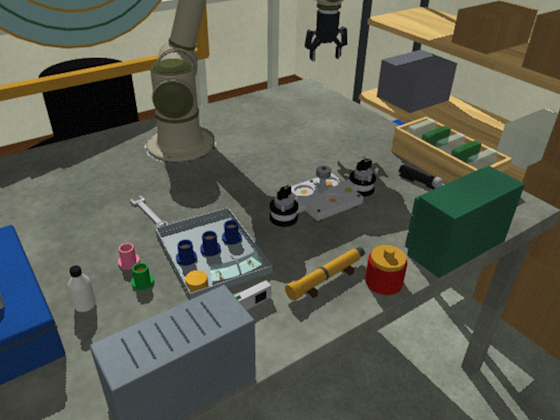

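Blue sockets are at top-view (enlarged) px (437,322), (469,318) and (500,318). Look-alikes are the green one at (557,310) and the pink one at (559,350), both outside the tray. The jacks are at (223,318) and (358,321), and the nut at (286,323).

```bash
python3 - <<'E'
from h import *
import pickle
s,D=pickle.load(open('d0.pkl','rb'));d=D['top'];k=.7
for n,u,v,z in [('jl',223,318,98),('jr',358,321,98),('nut',286,323,110),('p0',291,301,33),('pa',268,338,33),('pb',313,340,33),('s1',437,320,51),('s2',469,316,51),('s3',500,317,51),('tin',509,273,25)]:
    print(n,at(d,u*k,v*k,z))
a=D['top']['pixels'][190:260,135:275,::-1];b=D['top']['pixels'][165:275,285:375,::-1]
a=cv2.resize(a,(800,400),interpolation=cv2.INTER_CUBIC)
w=D['wrist']['pixels'][:,:,::-1];w=cv2.resize(w,(266,200));b=cv2.resize(b,(164,200))
c=np.zeros((600,800,3),np.uint8);c[:400]=a;c[400:,:266]=w;c[400:,300:464]=b
cv2.imwrite('pics/c1.png',c)
E
```

```text
jl [544.  321.8]
jr [535.6  52.8]
nut [531.8 194.5]
p0 [584.7 196.1]
pa [507.3 243.4]
pb [502.3 149.6]
s1 [ 540.4 -109.1]
s2 [ 548.1 -175.8]
s3 [ 545.5 -240.3]
tin [ 642.  -266.7]
```

View pics/c1.png

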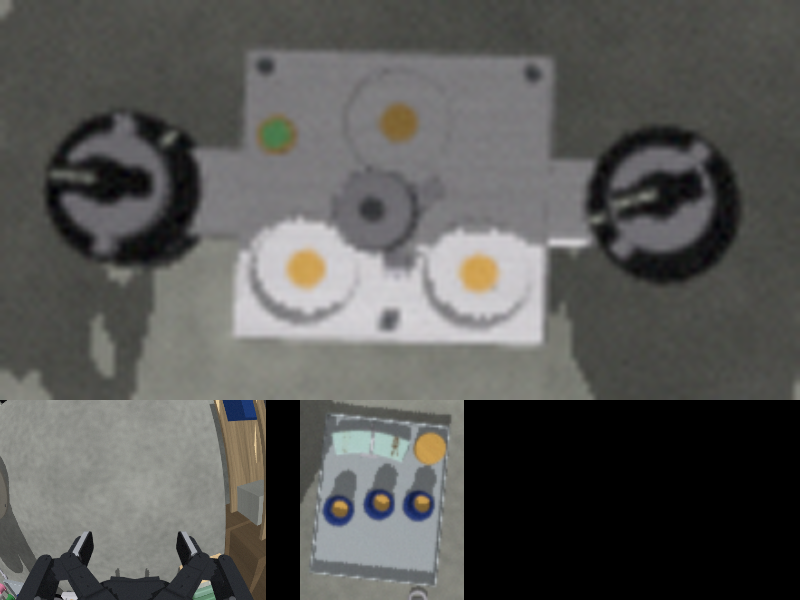

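Left jack (y≈+320): its pointer faces +y while the mark is at about -45°, so it has crept off. The right jack's pointer is on its mark. Three blue sockets are in the tray. Next I move over the left jack for a close look.

```bash
cat >> h.py <<'E'
def psi():
    s=ctrl.sense();q=s['ee_rot'];T=R.from_quat([q[1],q[2],q[3],q[0]]).as_matrix();return np.arctan2(T[1,1],T[0,1])
def go(x,y,z,p=None):
    "tool-frame shift (m) and turn to world pose, level"
    s=ctrl.sense();q=s['ee_rot'];r0=R.from_quat([q[1],q[2],q[3],q[0]]);p0=psi()
    p=p0 if p is None else p
    Y=np.array([np.cos(p),np.sin(p),0]);Z=np.array([0,0,-1.]);X=np.cross(Y,Z)
    rt=R.from_matrix(np.c_[X,Y,Z])
    print('T',np.round(r0.inv().apply(np.array([x,y,z])-s['eef_pos'])/1000,4).tolist(),'R',np.round((r0.inv()*rt).as_rotvec(),4).tolist(),'psi',round(p0,3),'j6',round(s['joints'][5],2),'j6end',round(np.arctan2(y,x)-p,2),'t',round(s['time_s'],1))
E
python3 -c "
from h import *
go(544,322,190)"
```

```text
T [-0.4431, -0.0739, 0.0409] R [-0.0009, -0.0002, -0.0] psi 1.311 j6 -0.22 j6end -0.78 t 0.1
```

play_rows(translation=[[-0.06,-0.01,0],[-0.12,-0.02,0.01],[-0.18,-0.03,0.02],[-0.24,-0.04,0.02],[-0.3,-0.05,0.03],[-0.36,-0.06,0.035],[-0.42,-0.07,0.04],[-0.443,-0.074,0.041],[-0.443,-0.074,0.041],[-0.443,-0.074,0.041]], rotation=[[0,0,0],[0,0,0],[0,0,0],[0,0,0],[0,0,0],[0,0,0],[0,0,0],[0,0,0],[0,0,0],[0,0,0]], gripper=[-1,-1,-1,-1,-1,-1,-1,-1,-1,-1])

```text
time_s: 1.4
eef_pos: [543.2, 322.6, 190.3]
ee_rot: [-0.0, 0.129, 0.992, -0.0]
force: [-0.1, -0.4, 0.6]
grip_width: 1.001
grip_force: 0.0
```

```bash
python3 - <<'E'
from h import *
import pickle
s=ctrl.sense();print(s['eef_pos'],s['dq'].max());d=cap('wrist','w1');pickle.dump((s,d),open('w1.pkl','wb'))
Rx=d['pixels'][:,:,::-1];cv2.imwrite('pics/w1b.png',cv2.resize(Rx,(800,600),interpolation=cv2.INTER_CUBIC))
E
```

```text
[543.17297534 322.60880117 190.25584719] 0.011791219486779072
```

View pics/w1b.png

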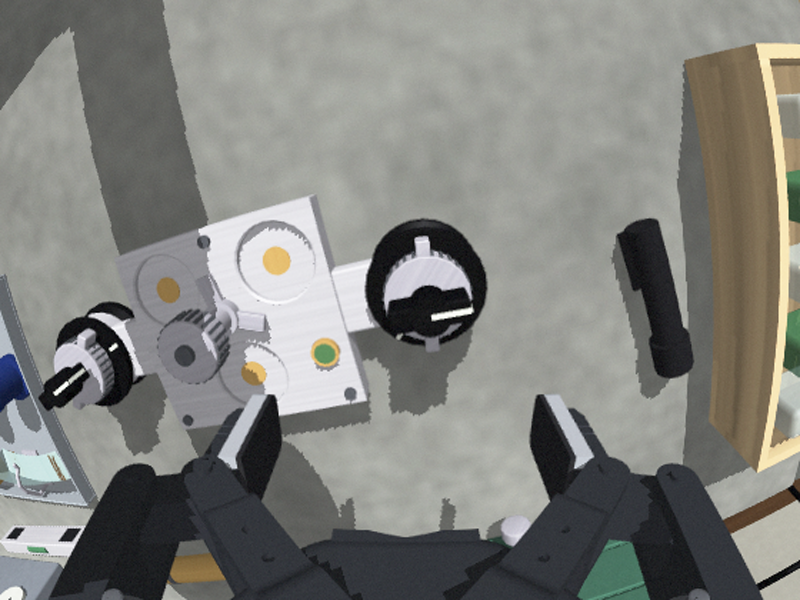

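Wrist view: left jack collar at (426,283) with bar head at (430,310) and the pointer line to the right (+y). Enlarging it, and also the mark from the top view.

```bash
python3 - <<'E'
import pickle,cv2,numpy as np
s,d=pickle.load(open('w1.pkl','rb'));s0,D=pickle.load(open('d0.pkl','rb'))
a=d['pixels'][145:250,250:350,::-1];b=D['top']['pixels'][203:243,137:177,::-1]
c=np.zeros((600,800,3),np.uint8);c[:525,:500]=cv2.resize(a,None,fx=5,fy=5,interpolation=cv2.INTER_CUBIC);c[:280,510:790]=cv2.resize(b,(280,280),interpolation=cv2.INTER_CUBIC)
b=d['pixels'][200:300,20:112,::-1];c[290:590,510:786]=cv2.resize(b,(276,300),interpolation=cv2.INTER_CUBIC)
cv2.imwrite('pics/c2.png',c)
E
```

```text
(no output)
```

View pics/c2.png

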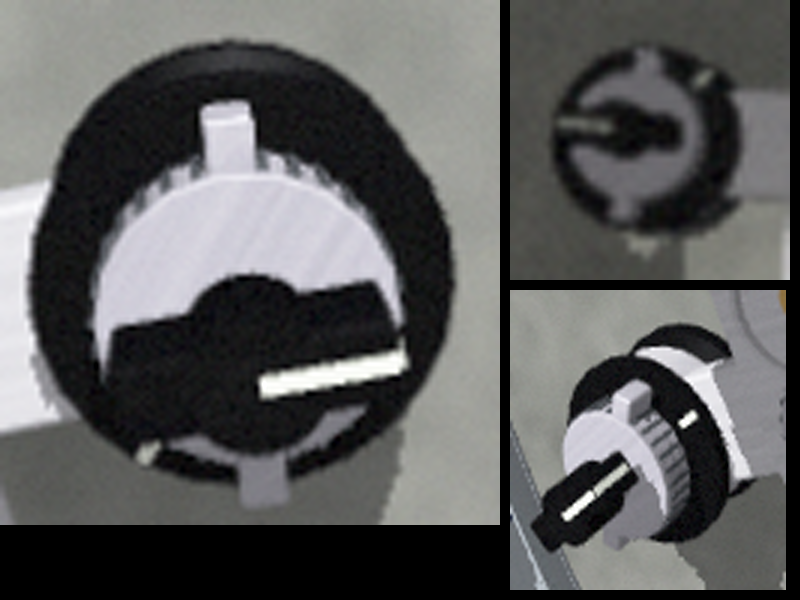

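```bash
python3 - <<'E'
from h import *
import pickle
s,d=pickle.load(open('w1.pkl','rb'));s0,D=pickle.load(open('d0.pkl','rb'))
P=lambda x,y,z:at(d,250+x/5,145+y/5,z,s)
for zl in(57,66): 
  l1,l2=P(229,103,zl),P(265,505,zl);c=(l1+l2)/2;print('lug',l1,l2,c,np.linalg.norm(l1-l2),np.degrees(np.arctan2(*(l1-l2)[::-1])))
m=P(148,452,46);a,b=P(262,387,98),P(405,358,98)
print('mark',m,'ptr',a,b,np.degrees(np.arctan2(*(b-a)[::-1])),'collar L/R',P(32,280,46),P(455,280,46))
t=D['top'];m2=at(t,137+197/7,203+77/7,46);print('mark top',m2)
for c in (c,):print(np.degrees(np.arctan2(*(m-c)[::-1])),np.degrees(np.arctan2(*(m2-c)[::-1])),np.linalg.norm(m-c))
Q=lambda x,y,z:at(t,137+(x-510)/7,203+y/7,z)
print('top: collar',Q(556,140,46),Q(742,140,46),'ptr',np.degrees(np.arctan2(*(Q(560,122,98)-Q(612,128,98))[::-1])), 'lugs',Q(648,52,62),Q(622,212,62))
# nut & pockets
W=lambda x,y,z:at(d,x*.7,y*.7,z,s)
print('pockets',W(276,261,33),W(169,290,33),W(254,374,33),'nut',W(185,356,109))
E
```

```text
lug [513.  342.3] [588.  330.3] [550.5 336.3] 75.95393340703298 170.90972307917767
lug [511.3 342.4] [583.9 330.8] [547.6 336.6] 73.52088138753503 170.9220354845997
mark [576.5 310.7] ptr [549.6 336.8] [550.7 359.3] 87.2011014864236 collar L/R [537.8 298.9] [557.9 374.8]
mark top [574.3 308.4]
-41.86649756724048 -46.565069085592384 38.80747350704501
top: collar [548.  371.6] [547.3 293.2] ptr 82.7079410354172 lugs [583.2 329.6] [516.1 339.1]
pockets [507.2 242.1] [504.1 153.2] [584.2 194.8] nut [532.6 194.7]
```

Left jack axis ≈(548.5,335.7), mark ≈-44°, pointer ≈+87° (screw ≈ +131°), lugs at -9°/171°, so the ring is tight. I'll grip the ring with tool y at 75°.

```bash
python3 -c "
from h import *
go(548.5,335.7,50)"
```

```text
T [-0.002, 0.0139, 0.1405] R [0.0, -0.0002, 0.0] psi 1.312 j6 -0.96 j6end -0.76 t 1.4
```

play_rows(translation=[[-0.002,0.014,0.03],[-0.002,0.014,0.06],[-0.002,0.014,0.09],[-0.002,0.014,0.115],[-0.002,0.014,0.13],[-0.002,0.014,0.14],[-0.002,0.014,0.14],[-0.002,0.014,0.14],[-0.002,0.014,0.14],[-0.002,0.014,0.14]], rotation=[[0,0,0],[0,0,0],[0,0,0],[0,0,0],[0,0,0],[0,0,0],[0,0,0],[0,0,0],[0,0,0],[0,0,0]], gripper=[-1,-1,-1,-1,-1,-1,-1,-1,0,0.5], force=50)

```text
time_s: 2.7
eef_pos: [549.7, 334.9, 50.9]
ee_rot: [0.0, 0.129, 0.992, -0.0]
force: [-8.6, -6.9, 26.2]
grip_width: 0.61
grip_force: 48.7
```

play_rows(translation=[[0,0,0],[0,0,0],[0,0,0],[0,0,0]], rotation=[[0,0,0],[0,0,0],[0,0,0],[0,0,0]], gripper=[0.8,0.8,0.8,0.8])

```text
time_s: 3.2
eef_pos: [549.7, 334.8, 51.3]
ee_rot: [0.0, 0.129, 0.992, -0.0]
force: [-2.1, -2.4, 6.4]
grip_width: 0.611
grip_force: 51.8
```

```bash
python3 -c "
from h import *
s=ctrl.sense();print(s['force'],s['wrist_torque'],s['grip_width'],s['grip_force'],s['joints'])"
```

```text
[-2.14201473 -2.39886251  6.44855138] [-0.54683432  0.44087405  0.00483277] 0.6111270708790871 51.769121289253235 [ 3.65615663e-01  7.45693674e-01  1.30217424e+00 -7.18239069e-04
  1.09361243e+00 -9.45134420e-01]
```

play_rows(translation=[[0,0,0],[0,0,0],[0,0,0],[0,0,0],[0,0,0],[0,0,0],[0,0,0],[0,0,0],[0,0,0],[0,0,0]], rotation=[[0,0,-0.12],[0,0,-0.24],[0,0,-0.36],[0,0,-0.48],[0,0,-0.6],[0,0,-0.72],[0,0,-0.84],[0,0,-0.96],[0,0,-1.1],[0,0,-1.1]], gripper=[0.8,0.8,0.8,0.8,0.8,0.8,0.8,0.8,0.8,0.8])

```text
time_s: 4.45
eef_pos: [549.7, 334.6, 51.2]
ee_rot: [0.0, -0.409, 0.913, -0.0]
force: [-2.8, -4.1, 6.4]
grip_width: 0.612
grip_force: 51.9
```

play_rows(translation=[[0,0,0],[0,0,0],[0,0,0],[0,0,-0.04],[0,0,-0.08],[0,0,-0.11],[0,0,-0.14],[0,0,-0.14],[0,0,-0.14]], rotation=[[0,0,0],[0,0,0],[0,0,0],[0,0,0],[0,0,0],[0,0,0],[0,0,0],[0,0,0],[0,0,0]], gripper=[-1,-1,-1,-1,-1,-1,-1,-1,-1])

```text
time_s: 5.58
eef_pos: [549.1, 335.0, 189.0]
ee_rot: [-0.001, -0.408, 0.913, 0.0]
force: [-0.6, 0.0, -0.0]
grip_width: 1.0
grip_force: 0.0
```

```bash
python3 - <<'E'
from h import *
import pickle
s=ctrl.sense();d=cap('wrist','w2');pickle.dump((s,d),open('w2.pkl','wb'))
print(s['eef_pos'],np.degrees(psi()))
o=np.array([549,335.5,80]);a=d['pixels'][130:270,210:370,::-1]
cv2.imwrite('pics/c3.png',cv2.resize(a,(640,560),interpolation=cv2.INTER_CUBIC))
E
```

```text
[549.13198897 334.95904488 189.04331482] 138.1385009253652
```

View pics/c3.png

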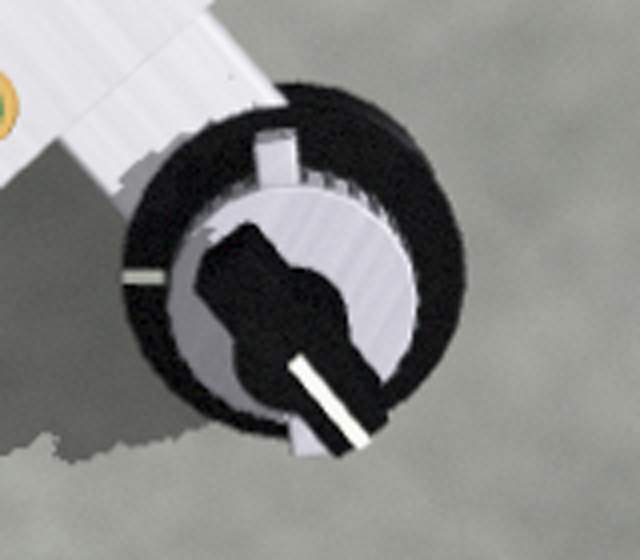

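The ring turned (lugs now at image top and bottom). Mark is at crop (123–165,277), pointer line (295,360)→(362,443).

```bash
python3 - <<'E'
from h import *
import pickle
s,d=pickle.load(open('w2.pkl','rb'))
P=lambda x,y,z:at(d,210+x/4,130+y/4,z,s)
A=lambda v:np.degrees(np.arctan2(v[1],v[0]))
m=P(144,277,46);a,b=P(295,360,98),P(362,443,98);l1,l2=P(277,130,66),P(303,455,57)
print(m,P(123,277,46),P(165,277,46),'markline',A(P(123,277,46)-P(165,277,46)),'ptr',a,b,A(b-a),'lugs',l1,l2)
for c in ([549.2,335.3],[549.7,334.7]):print(A(m-c),np.linalg.norm(m-c))
go(549.3,335.1,75,np.radians(A(b-a)+90))
E
```

```text
[573.9 312.8] [577.5 309.5] [570.3 316.1] markline -42.510447078000766 ptr [549. 337.] [550.8 358.7] 85.25821024548107 lugs [525.8 305.6] [573.1 366.8]
-42.3313654306558 33.41167460634077
-42.14379360319584 32.638167840735115
T [-0.0005, -0.0002, 0.1138] R [0.0018, -0.0017, -0.6479] psi 2.411 j6 -2.05 j6end -2.51 t 5.6
```

play_rows(translation=[[0,0,0.02],[0,0,0.04],[0,0,0.06],[0,0,0.08],[0,0,0.1],[0,0,0.114],[0,0,0.114],[0,0,0.114],[0,0,0.114],[0,0,0.114]], rotation=[[0,0,-0.15],[0,0,-0.3],[0,0,-0.45],[0,0,-0.6],[0,0,-0.648],[0,0,-0.648],[0,0,-0.648],[0,0,-0.648],[0,0,-0.648],[0,0,-0.648]], gripper=[-1,-1,-1,-1,-1,-1,-1,0.2,0.6,1], force=50)

```text
time_s: 6.88
eef_pos: [549.7, 335.2, 76.8]
ee_rot: [0.0, -0.677, 0.736, -0.0]
force: [0.2, -0.7, 0.9]
grip_width: 0.374
grip_force: 0.0
```

play_rows(translation=[[0,0,0],[0,0,0],[0,0,0],[0,0,0],[0,0,0]], rotation=[[0,0,0],[0,0,0],[0,0,0],[0,0,0],[0,0,0]], gripper=[1,1,1,1,1])

```text
time_s: 7.5
eef_pos: [549.8, 335.1, 76.7]
ee_rot: [0.0, -0.677, 0.736, -0.0]
force: [0.8, -1.1, 4.7]
grip_width: 0.156
grip_force: 51.0
```

```bash
python3 -c "
from h import *
s=ctrl.sense();print(s['wrist_torque'],s['joints'])
go(*s['eef_pos'],np.radians(47.6))"
```

```text
[-0.09800289 -0.03402944  0.00787418] [ 3.65813520e-01  7.15038714e-01  1.28448781e+00 -9.13157760e-05
  1.14128284e+00 -2.69311198e+00]
T [0.0, 0.0, 0.0] R [-0.0001, 0.001, 2.2282] psi 3.059 j6 -2.69 j6end -0.28 t 7.5
```

play_rows(translation=[[0,0,0],[0,0,0],[0,0,0],[0,0,0],[0,0,0],[0,0,0],[0,0,0],[0,0,0],[0,0,0],[0,0,0]], rotation=[[0,0,0.12],[0,0,0.24],[0,0,0.36],[0,0,0.48],[0,0,0.6],[0,0,0.72],[0,0,0.84],[0,0,0.96],[0,0,1.08],[0,0,1.2]], gripper=[1,1,1,1,1,1,1,1,1,1])

```text
time_s: 8.75
eef_pos: [550.1, 334.9, 76.7]
ee_rot: [0.001, -0.142, 0.99, -0.0]
force: [2.4, -1.3, 5.5]
grip_width: 0.152
grip_force: 51.1
```

play_rows(translation=[[0,0,0],[0,0,0],[0,0,0],[0,0,0],[0,0,0],[0,0,0],[0,0,0],[0,0,0],[0,0,0],[0,0,0]], rotation=[[0,0,0.12],[0,0,0.24],[0,0,0.36],[0,0,0.48],[0,0,0.6],[0,0,0.72],[0,0,0.84],[0,0,0.96],[0,0,1.028],[0,0,1.028]], gripper=[1,1,1,1,1,1,1,1,1,1])

```text
time_s: 10.0
eef_pos: [550.0, 334.5, 76.7]
ee_rot: [0.001, 0.362, 0.932, -0.0]
force: [1.9, -4.1, 4.7]
grip_width: 0.151
grip_force: 51.1
```

play_rows(translation=[[0,0,0],[0,0,0],[0,0,0],[0,0,-0.04],[0,0,-0.08],[0,0,-0.114],[0,0,-0.114],[0,0,-0.114]], rotation=[[0,0,0],[0,0,0],[0,0,0],[0,0,0],[0,0,0],[0,0,0],[0,0,0],[0,0,0]], gripper=[0,-1,-1,-1,-1,-1,-1,-1])

```text
time_s: 11.0
eef_pos: [549.1, 335.0, 189.2]
ee_rot: [-0.001, 0.361, 0.932, -0.001]
force: [0.3, -0.2, -0.4]
grip_width: 1.002
grip_force: 0.0
```

```bash
python3 - <<'E'
from h import *
import pickle
s=ctrl.sense();d=cap('wrist','w3');pickle.dump((s,d),open('w3.pkl','wb'))
print(s['eef_pos'],np.degrees(psi()))
a=d['pixels'][130:270,210:370,::-1]
cv2.imwrite('pics/c4.png',cv2.resize(a,(640,560),interpolation=cv2.INTER_CUBIC))
E
```

```text
[549.10715869 334.99258093 189.21092024] 47.616956644879195
```

View pics/c4.png

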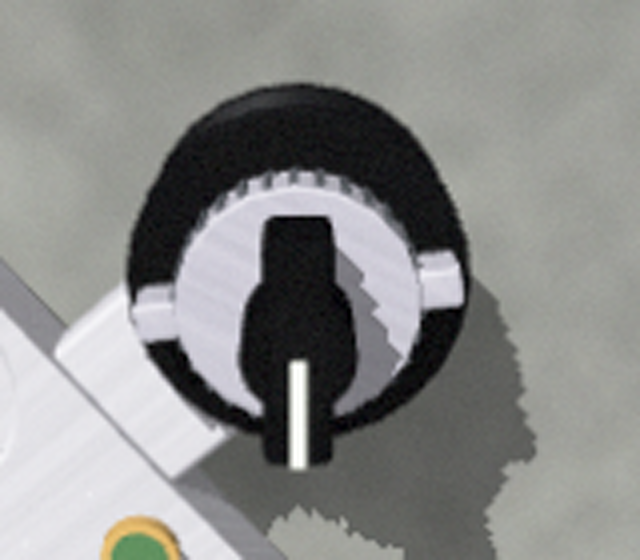

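The pointer lies along tool -x, i.e. at -42.4°, which matches the mark. Now the ring gets tightened.

play_rows(translation=[[0,0,0],[0,0,0],[0,0,0],[0,0,0],[0,0,0],[0,0,0],[0,0,0.02],[0,0,0.05],[0,0,0.08],[0,0,0.1]], rotation=[[0,0,-0.18],[0,0,-0.36],[0,0,-0.54],[0,0,-0.72],[0,0,-0.9],[0,0,-1.08],[0,0,-1.26],[0,0,-1.44],[0,0,-1.58],[0,0,-1.58]], gripper=[-1,-1,-1,-1,-1,-1,-1,-1,-1,-1])

```text
time_s: 12.3
eef_pos: [548.5, 334.7, 87.4]
ee_rot: [-0.002, -0.409, 0.913, 0.0]
force: [0.4, -0.1, -0.0]
grip_width: 1.002
grip_force: 0.0
```

play_rows(translation=[[0,0,0.02],[0,0,0.037],[0,0,0.037],[0,0,0.037],[0,0,0.037],[0,0,0.037],[0,0,0.037],[0,0,0.037]], rotation=[[0,0,0],[0,0,0],[0,0,0],[0,0,0],[0,0,0],[0,0,0],[0,0,0],[0,0,0]], gripper=[-1,-1,-1,0,0.5,0.8,0.8,0.8], force=50)

```text
time_s: 13.3
eef_pos: [550.1, 335.1, 54.8]
ee_rot: [0.001, -0.408, 0.913, -0.0]
force: [-1.1, -1.0, 5.4]
grip_width: 0.607
grip_force: 51.5
```

play_rows(translation=[[0,0,0],[0,0,0],[0,0,0],[0,0,0],[0,0,0],[0,0,0],[0,0,0],[0,0,0],[0,0,0],[0,0,0]], rotation=[[0,0,0.13],[0,0,0.26],[0,0,0.39],[0,0,0.52],[0,0,0.65],[0,0,0.78],[0,0,0.91],[0,0,1.04],[0,0,1.12],[0,0,1.16]], gripper=[0.8,0.8,0.8,0.8,0.8,0.8,0.8,0.8,0.8,0.8])

```text
time_s: 14.55
eef_pos: [551.4, 334.2, 54.8]
ee_rot: [0.003, 0.16, 0.987, -0.0]
force: [5.9, -5.6, 3.4]
grip_width: 0.603
grip_force: 53.4
```

```bash
python3 -c "
from h import *
s=ctrl.sense();print(s['wrist_torque'],np.degrees(psi()))"
```

```text
[-1.07391139 -0.85070242  0.77547576] 71.60241668865042
```

play_rows(translation=[[0,0,0],[0,0,0],[0,0,-0.03],[0,0,-0.07],[0,0,-0.11],[0,0,-0.136],[0,0,-0.136],[0,0,-0.136],[0,0,-0.136],[0,0,-0.136]], rotation=[[0,0,0],[0,0,0],[0,0,0],[0,0,-0.18],[0,0,-0.36],[0,0,-0.54],[0,0,-0.72],[0,0,-0.9],[0,0,-0.9],[0,0,-0.9]], gripper=[0,-1,-1,-1,-1,-1,-1,-1,-1,-1])

```text
time_s: 15.8
eef_pos: [549.4, 335.2, 189.4]
ee_rot: [-0.0, -0.284, 0.959, 0.0]
force: [0.3, 0.1, -0.6]
grip_width: 0.997
grip_force: 0.0
```

```bash
python3 - <<'E'
from h import *
import pickle
s=ctrl.sense();d=cap('wrist','w4');pickle.dump((s,d),open('w4.pkl','wb'))
t=cap('top','t4');pickle.dump(t,open('t4.pkl','wb'))
print(s['eef_pos'],np.degrees(psi()))
c=np.zeros((560,800,3),np.uint8)
c[:420,:480]=cv2.resize(d['pixels'][130:270,210:370,::-1],(480,420),interpolation=cv2.INTER_CUBIC)
c[:300,490:790]=cv2.resize(t['pixels'][165:275,280:390,::-1],(300,300),interpolation=cv2.INTER_CUBIC)
cv2.imwrite('pics/c5.png',c)
E
```

```text
[549.42478201 335.17883443 189.35115488] 123.12134523193248
```

View pics/c5.png

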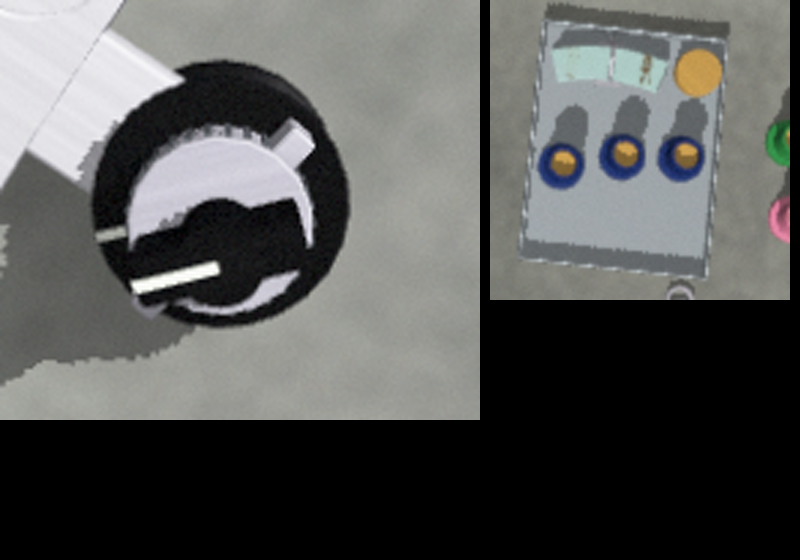

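The pointer is parallel to the mark and the ring is home. All three sockets are undisturbed. Next I move over the tray for a closer measurement.

```bash
python3 -c "
from h import *
go(545,-160,200,0)"
```

```text
T [0.2743, -0.4123, -0.0107] R [0.0, -0.0002, 2.1489] psi 2.149 j6 -1.78 j6end -0.29 t 15.9
```

play_rows(translation=[[0.03,-0.045,-0.01],[0.06,-0.09,-0.01],[0.09,-0.135,-0.01],[0.12,-0.18,-0.01],[0.15,-0.225,-0.01],[0.18,-0.27,-0.01],[0.21,-0.315,-0.01],[0.24,-0.36,-0.01],[0.274,-0.412,-0.01],[0.274,-0.412,-0.01]], rotation=[[0,0,0.18],[0,0,0.36],[0,0,0.54],[0,0,0.72],[0,0,0.9],[0,0,1.08],[0,0,1.26],[0,0,1.44],[0,0,1.62],[0,0,1.8]], gripper=[-1,-1,-1,-1,-1,-1,-1,-1,-1,-1])

```text
time_s: 17.15
eef_pos: [545.8, -163.5, 199.0]
ee_rot: [0.0, 0.578, 0.816, -0.0]
force: [-0.1, -0.4, -0.4]
grip_width: 0.998
grip_force: 0.0
```

play_rows(translation=[[0,0,0],[0,0,0],[0,0,0],[0,0,0],[0,0,0]], rotation=[[0,0,0.18],[0,0,0.349],[0,0,0.349],[0,0,0.349],[0,0,0.349]], gripper=[-1,-1,-1,-1,-1])

```text
time_s: 17.77
eef_pos: [546.2, -159.7, 199.3]
ee_rot: [0.0, 0.706, 0.708, 0.0]
force: [0.1, 0.3, -0.3]
grip_width: 0.998
grip_force: 0.0
```

```bash
python3 - <<'E'
from h import *
import pickle
s=ctrl.sense();d=cap('wrist','w5');pickle.dump((s,d),open('w5.pkl','wb'))
print(s['eef_pos'],np.degrees(psi()))
cv2.imwrite('pics/w5b.png',cv2.resize(d['pixels'][:,:,::-1],(800,600),interpolation=cv2.INTER_CUBIC))
E
```

```text
[ 546.24109495 -159.66497325  199.31578246] 0.18399248693619266
```

View pics/w5b.png

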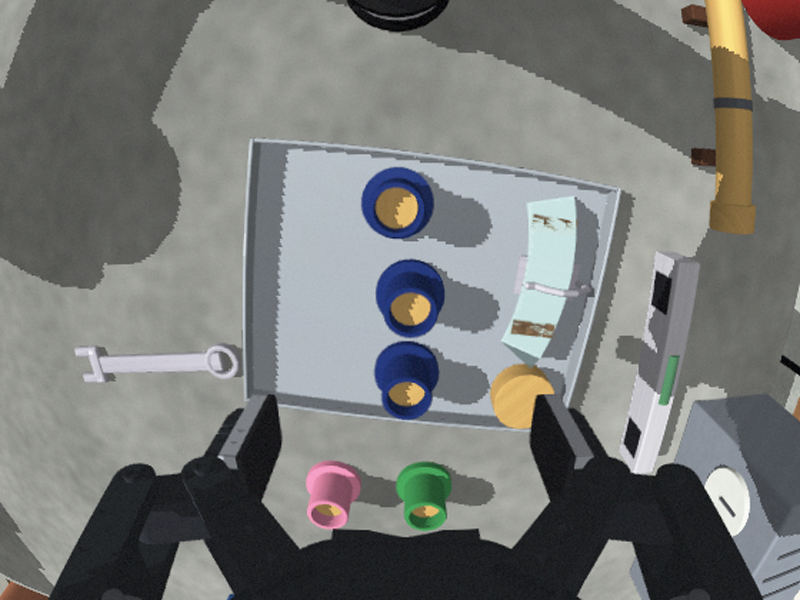

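Three blue sockets at wrist px (398,203), (410,298) and (407,380); green (424,495) and pink (331,495) are outside the tray, and the prism is at (548,275). I'll fit the socket silhouettes.

```bash
cat >> h.py <<'E'
from scipy.optimize import minimize
def proj(d,P,s=None):
    P=np.atleast_2d(P).astype(float);f=foc(d)
    if 'mount' in d:
        q=s['ee_rot'];T=R.from_quat([q[1],q[2],q[3],q[0]]).as_matrix();M=np.array(d['mount'])
        c=((P-s['eef_pos'])@T-M[:3,3])@M[:3,:3]
        h=np.hypot(c[:,0],c[:,1]);k=f*np.arctan2(h,c[:,2])/h
    else:
        Rm=cv2.Rodrigues(np.array(d['rvec'],float))[0];c=P@Rm.T+np.ravel(d['tvec']);k=f/c[:,2]
    return np.c_[d['cx']+c[:,0]*k,d['cy']+c[:,1]*k]
def sockets(d,s,x0,z0=3,K=4):
    "fit socket xy positions to the blue silhouette"
    hsv=cv2.cvtColor(d['pixels'],cv2.COLOR_RGB2HSV)
    m=cv2.inRange(hsv,(108,110,40),(128,255,255))
    m=cv2.resize(m,None,fx=K,fy=K,interpolation=cv2.INTER_CUBIC);m=(m>127).astype(np.uint8)
    a=np.linspace(0,2*np.pi,40);C=np.c_[np.cos(a),np.sin(a)]
    def ren(X):
        o=np.zeros(m.shape,np.uint8)
        for p in np.reshape(X,(-1,2)):
            for r,z1,z2 in((26,0,8),(18.5,8,48)):
                q=np.vstack([np.c_[C*r+p,np.full(40,z0+z)] for z in(z1,z2)])
                h=cv2.convexHull(((proj(d,q,s)+.5)*K-.5).astype(np.float32));cv2.fillConvexPoly(o,np.int32(np.round(h*16)),1,shift=4)
        return o
    roi=ren(np.ravel(x0));roi=cv2.dilate(roi,np.ones((15*K,15*K)))
    cs,_=cv2.findContours(m*roi,cv2.RETR_EXTERNAL,cv2.CHAIN_APPROX_NONE);t=np.zeros(m.shape,np.uint8)
    cv2.drawContours(t,[c for c in cs if cv2.contourArea(c)>50*K*K],-1,1,-1)
    f=lambda X:(ren(X)^t).sum()/K/K
    x=np.ravel(x0).astype(float);S=np.vstack([x]+[x+3*e for e in np.eye(len(x))])
    r=minimize(f,x,method='Nelder-Mead',options=dict(initial_simplex=S,xatol=.05,fatol=.2,maxiter=600))
    print('fit err px',r.fun,'of',t.sum()/K/K);return np.round(r.x.reshape(-1,2),1)
E
python3 - <<'E'
from h import *
import pickle
s,d=pickle.load(open('w5.pkl','rb'))
X=sockets(d,s,[[540,-109],[548,-176],[545,-240]]);print(X)
for n in('t4.pkl',):
    t=pickle.load(open(n,'rb'));print(sockets(t,None,X,K=6))
print('prism edge',at(d,.7*505,.7*345,44,s),at(d,.7*530,.7*205,44,s))
go(X[0][0],X[0][1],20,0)
E
```

```text
fit err px 323.6875 of 5833.25
[[ 539.4 -111. ]
 [ 549.  -179.2]
 [ 546.4 -245.9]]
fit err px 90.75 of 616.1944444444445
[[ 540.4 -111.8]
 [ 550.  -180.3]
 [ 547.4 -245.4]]
prism edge [ 616.7 -206.4] [ 627.2 -106.9]
T [0.0487, -0.0067, 0.1793] R [-0.0, 0.0, 0.0032] psi 0.003 j6 -0.49 j6end -0.2 t 17.8
```

play_rows(translation=[[0.025,-0.003,0.02],[0.048,-0.006,0.05],[0.048,-0.006,0.09],[0.048,-0.006,0.12],[0.048,-0.006,0.15],[0.048,-0.006,0.17],[0.048,-0.006,0.18],[0.048,-0.006,0.18],[0.048,-0.006,0.18],[0.048,-0.006,0.18]], rotation=[[0,0,0],[0,0,0],[0,0,0],[0,0,0],[0,0,0],[0,0,0],[0,0,0],[0,0,0],[0,0,0],[0,0,0]], gripper=[-0.5,-0.5,-0.5,-0.5,-0.5,-0.5,-0.5,-0.5,-0.5,-0.2], force=20)

```text
time_s: 19.08
eef_pos: [540.5, -111.9, 20.1]
ee_rot: [0.001, 0.706, 0.708, 0.0]
force: [-0.3, -1.0, 0.5]
grip_width: 0.603
grip_force: 0.0
```

play_rows(translation=[[0,0,0],[0,0,0],[0,0,0],[0,0,0],[0,0,0],[0,0,0]], rotation=[[0,0,0],[0,0,0],[0,0,0],[0,0,0],[0,0,0],[0,0,0]], gripper=[0.1,0.4,0.6,0.6,0.6,0.6])

```text
time_s: 19.82
eef_pos: [540.3, -111.8, 19.7]
ee_rot: [0.0, 0.706, 0.708, 0.0]
force: [-2.7, 0.6, 6.2]
grip_width: 0.427
grip_force: 20.1
```

```bash
python3 -c "
from h import *
s=ctrl.sense();print(s['eef_pos'],s['joints'][5],s['grip_width']*85)"
```

```text
[ 540.26791455 -111.77194928   19.72884469] -0.4183854473824838 36.266512669243106
```

play_rows(translation=[[0,0,0],[0,0,0],[0,0,0],[0,0,0],[0,0,0],[0,0,0],[0,0,0],[0,0,0],[0,0,0],[0,0,0]], rotation=[[0,0,0],[0,0,-0.17],[0,0,-0.34],[0,0,-0.52],[0,0,-0.7],[0,0,-0.88],[0,0,-1.06],[0,0,-1.24],[0,0,-1.42],[0,0,-1.54]], gripper=[-0.25,-0.25,-0.25,-0.25,-0.25,-0.25,-0.25,-0.25,-0.25,-0.25])

```text
time_s: 21.08
eef_pos: [540.0, -111.7, 19.0]
ee_rot: [-0.0, 0.012, 1.0, 0.0]
force: [0.6, -0.7, -0.3]
grip_width: 0.625
grip_force: 0.0
```

play_rows(translation=[[0,0,0],[0,0,0],[0,0,0],[0,0,0],[0,0,0],[0,0,0],[0,0,-0.04],[0,0,-0.08],[0,0,-0.13],[0,0,-0.13]], rotation=[[0,0,0],[0,0,0],[0,0,0],[0,0,0],[0,0,0],[0,0,0],[0,0,0],[0,0,0],[0,0,0],[0,0,0]], gripper=[0,0.2,0.4,0.6,0.6,0.6,0.6,0.6,0.6,0.6], force=25)

```text
time_s: 22.32
eef_pos: [541.6, -112.3, 152.8]
ee_rot: [0.003, 0.014, 1.0, -0.001]
force: [-0.9, -0.0, -2.4]
grip_width: 0.425
grip_force: 25.6
```

```bash
python3 -c "
from h import *
s=ctrl.sense();print(s['eef_pos'],s['joints'][5],s['grip_width']*85,s['force'])
go(532,195,150,np.radians(88))"
```

```text
[ 541.57910267 -112.32573201  152.76283068] -1.958289952491872 36.09323324286284 [-0.8698446  -0.04274227 -2.37295985]
T [0.0184, 0.3069, 0.0018] R [-0.0027, 0.0064, 0.0061] psi 1.542 j6 -1.96 j6end -1.18 t 22.3
```

play_rows(translation=[[0,0.06,-0.01],[0.01,0.12,-0.02],[0.02,0.18,-0.03],[0.03,0.24,-0.04],[0.04,0.3,-0.04],[0.045,0.36,-0.04],[0.05,0.4,-0.04],[0.05,0.4,-0.04],[0.05,0.4,-0.04],[0.05,0.4,-0.04]], rotation=[[0,0,0],[0,0,0],[0,0,0],[0,0,0],[0,0,0],[0,0,0],[0,0,0],[0,0,0],[0,0,0],[0,0,0]], gripper=[0.6,0.6,0.6,0.6,0.6,0.6,0.6,0.6,0.6,0.6])

```text
time_s: 23.58
eef_pos: [501.9, 288.5, 188.9]
ee_rot: [-0.0, 0.015, 1.0, -0.0]
force: [-0.5, -1.0, -0.6]
grip_width: 0.425
grip_force: 25.8
```

```bash
python3 - <<'E'
from h import *
import pickle
s=ctrl.sense();d=cap('wrist','w6');pickle.dump((s,d),open('w6.pkl','wb'))
print(s['eef_pos'],np.degrees(psi()))
C=np.array([[584.2,194.8],[507.2,242.1],[504.1,153.2]]);pts=[]
a=np.linspace(0,2*np.pi,60)
for n in('w1','w6'):
    s,d=pickle.load(open(n+'.pkl','rb'))
    hsv=cv2.cvtColor(d['pixels'],cv2.COLOR_RGB2HSV);m=cv2.inRange(hsv,(8,90,70),(28,255,255))
    for c in C:
        p=proj(d,[[*c,33]],s)[0].astype(int);b=m[p[1]-16:p[1]+17,p[0]-16:p[0]+17]
        y,x=np.nonzero(b);q=at(d,x.mean()+p[0]-16,y.mean()+p[1]-16,33,s) if len(x) else None;print(n,c,len(x),q)
s,d=pickle.load(open('w6.pkl','rb'))
cv2.imwrite('pics/w6b.png',cv2.resize(d['pixels'][60:360,:400,::-1],(800,600),interpolation=cv2.INTER_CUBIC))
E
```

```text
[501.86280486 288.49565342 188.9147907 ] 88.26089915256834
w1 [584.2 194.8] 217 [583.1 194.3]
w1 [507.2 242.1] 290 [506.6 242.2]
w1 [504.1 153.2] 217 [503.5 152.2]
w6 [584.2 194.8] 173 [583.8 195.4]
w6 [507.2 242.1] 288 [506.7 242.1]
w6 [504.1 153.2] 248 [503.5 152.2]
```

View pics/w6b.png

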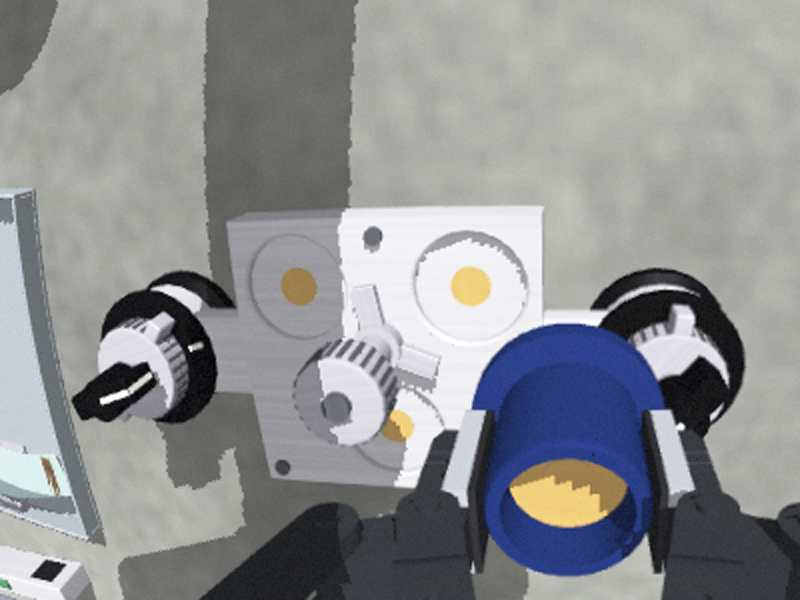

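Pocket dots fit well: 90.0 mm apart, nut ≈(531.1,196.3), pocket0 ≈(583.1,194.5). The socket is held upright.

```bash
python3 -c "
from h import *
go(583.1,194.5,58)"
```

```text
T [-0.084, -0.0915, 0.1311] R [-0.0002, -0.0003, -0.0] psi 1.54 j6 -1.22 j6end -1.22 t 23.6
```

play_rows(translation=[[-0.042,-0.046,0],[-0.084,-0.0915,0.01],[-0.084,-0.0915,0.04],[-0.084,-0.0915,0.07],[-0.084,-0.0915,0.1],[-0.084,-0.0915,0.12],[-0.084,-0.0915,0.131],[-0.084,-0.0915,0.131],[-0.084,-0.0915,0.131]], rotation=[[0,0,0],[0,0,0],[0,0,0],[0,0,0],[0,0,0],[0,0,0],[0,0,0],[0,0,0],[0,0,0]], gripper=[0.6,0.6,0.6,0.6,0.6,0.6,0.6,0.6,0.6])

```text
time_s: 24.75
eef_pos: [583.5, 195.6, 59.3]
ee_rot: [0.001, 0.015, 1.0, 0.0]
force: [-0.4, 0.3, -0.9]
grip_width: 0.423
grip_force: 25.9
```

```bash
python3 -c "
from h import *
s=ctrl.sense();print(s['eef_pos'],s['force'])
go(583.1,194.5,49)"
```

```text
[583.53209818 195.58850388  59.28785787] [-0.3699136   0.30744455 -0.91723204]
T [0.0004, -0.0011, 0.0103] R [0.0002, 0.0016, -0.0] psi 1.542 j6 -1.41 j6end -1.22 t 24.8
```

play_rows(translation=[[0,-0.0007,0.002],[0,-0.0007,0.004],[0,-0.0007,0.006],[0,-0.0007,0.008],[0,-0.0007,0.01],[0,-0.0007,0.01],[0,-0.0007,0.01]], rotation=[[0,0,0],[0,0,0],[0,0,0],[0,0,0],[0,0,0],[0,0,0],[0,0,0]], gripper=[0.6,0.6,0.6,0.6,0.6,0.6,0.6])

```text
time_s: 25.62
eef_pos: [583.1, 194.9, 49.2]
ee_rot: [0.0, 0.014, 1.0, -0.0]
force: [-4.7, -0.8, 6.8]
grip_width: 0.424
grip_force: 26.5
```

Seated at z 49.2. Release, then go back to the tray.

play_rows(translation=[[0,0,0],[0,0,0],[0,0,0],[0,0,-0.03],[0,0,-0.07],[0,0,-0.12],[0.02,-0.04,-0.15],[0.03,-0.1,-0.15],[0.035,-0.16,-0.15],[0.035,-0.22,-0.15]], rotation=[[0,0,0],[0,0,0],[0,0,0],[0,0,0],[0,0,0],[0,0,0],[0,0,0],[0,0,0],[0,0,0],[0,0,0]], gripper=[0.2,-0.2,-0.5,-0.5,-0.5,-0.5,-0.5,-0.5,-0.5,-0.5])

```text
time_s: 26.88
eef_pos: [541.1, -25.6, 198.5]
ee_rot: [0.0, 0.014, 1.0, -0.0]
force: [1.2, -0.4, -0.5]
grip_width: 0.753
grip_force: 0.0
```

play_rows(translation=[[0,-0.04,0],[0,-0.08,0],[0,-0.11,0],[0,-0.11,0],[0,-0.11,0],[0,-0.11,0]], rotation=[[0,0,-0.15],[0,0,-0.3],[0,0,-0.45],[0,0,-0.52],[0,0,-0.52],[0,0,-0.52]], gripper=[-0.5,-0.5,-0.5,-0.5,-0.5,-0.5])

```text
time_s: 27.62
eef_pos: [538.5, -133.5, 198.3]
ee_rot: [-0.0, -0.243, 0.97, 0.0]
force: [0.5, -1.1, -0.2]
grip_width: 0.75
grip_force: 0.0
```

```bash
python3 - <<'E'
from h import *
import pickle
s=ctrl.sense();d=cap('wrist','w7');t=cap('top','t7');pickle.dump((s,d,t),open('w7.pkl','wb'))
print(s['eef_pos'],np.degrees(psi()))
X=sockets(d,s,[[549.5,-179.8],[547,-245.7]]);print(X);print(sockets(t,None,X,K=6))
print('seated',sockets(t,None,[[583.1,194.5]],z0=33,K=6))
go(X[0][0],X[0][1],20,np.radians(118))
E
```

```text
[ 538.50884594 -133.54429451  198.25618869] 118.12729408014343
fit err px 227.3125 of 4085.5
[[ 548.9 -179.7]
 [ 546.5 -245.9]]
fit err px 472.8333333333333 of 0.0
[[ 549.1 -179.7]
 [ 549.4 -246. ]]
fit err px 37.55555555555556 of 211.11111111111111
seated [[583.3 195.8]]
T [0.0127, -0.0456, 0.1783] R [-0.0, 0.0, 0.0022] psi 2.062 j6 -2.52 j6end -2.38 t 27.7
```

play_rows(translation=[[0.006,-0.023,0.02],[0.0127,-0.0456,0.05],[0.0127,-0.0456,0.09],[0.0127,-0.0456,0.12],[0.0127,-0.0456,0.15],[0.0127,-0.0456,0.17],[0.0127,-0.0456,0.179],[0.0127,-0.0456,0.179],[0.0127,-0.0456,0.179],[0.0127,-0.0456,0.179]], rotation=[[0,0,0],[0,0,0],[0,0,0],[0,0,0],[0,0,0],[0,0,0],[0,0,0],[0,0,0],[0,0,0],[0,0,0]], gripper=[-0.4,-0.4,-0.4,-0.4,-0.4,-0.4,-0.4,-0.4,-0.1,0.1], force=20)

```text
time_s: 28.98
eef_pos: [549.2, -180.3, 20.1]
ee_rot: [0.0, -0.243, 0.97, -0.0]
force: [1.1, 0.4, 0.1]
grip_width: 0.453
grip_force: 0.0
```

play_rows(translation=[[0,0,0],[0,0,0],[0,0,0],[0,0,0],[0,0,0],[0,0,0]], rotation=[[0,0,0],[0,0,0],[0,0,0],[0,0,0],[0,0,0],[0,0,0]], gripper=[0.4,0.6,0.6,0.6,0.1,-0.25])

```text
time_s: 29.72
eef_pos: [548.7, -180.0, 19.1]
ee_rot: [-0.0, -0.243, 0.97, 0.0]
force: [0.1, -0.6, 0.1]
grip_width: 0.62
grip_force: 0.0
```

play_rows(translation=[[0,0,0],[0,0,0],[0,0,0],[0,0,0],[0,0,0],[0,0,0],[0,0,0],[0,0,0],[0,0,0],[0,0,0]], rotation=[[0,0,0.17],[0,0,0.34],[0,0,0.52],[0,0,0.7],[0,0,0.88],[0,0,1.06],[0,0,1.24],[0,0,1.42],[0,0,1.57],[0,0,1.57]], gripper=[-0.25,-0.25,-0.25,-0.25,-0.25,-0.25,-0.25,-0.25,-0.25,-0.25])

```text
time_s: 30.98
eef_pos: [548.7, -180.0, 19.1]
ee_rot: [-0.0, 0.513, 0.858, -0.0]
force: [-0.1, 0.6, 0.1]
grip_width: 0.621
grip_force: 0.0
```

play_rows(translation=[[0,0,0],[0,0,0],[0,0,0],[0,0,0],[0,0,0],[0,0,0],[0,0,-0.04],[0,0,-0.08],[0,0,-0.13],[0,0,-0.13]], rotation=[[0,0,0],[0,0,0],[0,0,0],[0,0,0],[0,0,0],[0,0,0],[0,0,0],[0,0,0],[0,0,0],[0,0,0]], gripper=[0,0.2,0.4,0.6,0.6,0.6,0.6,0.6,0.6,0.6], force=25)

```text
time_s: 32.22
eef_pos: [550.2, -180.7, 152.7]
ee_rot: [0.003, 0.514, 0.858, 0.0]
force: [0.1, -0.2, -2.4]
grip_width: 0.421
grip_force: 25.5
```

```bash
python3 -c "
from h import *
s=ctrl.sense();print(s['eef_pos'],s['grip_width']*85,s['force'])
go(506.7,242.1,150,np.radians(28))"
```

```text
[ 550.17785248 -180.71498645  152.74231802] 35.746113739867695 [ 0.06409794 -0.20658586 -2.44317643]
T [0.3932, 0.1615, 0.0011] R [0.0037, 0.0057, 0.0034] psi 0.492 j6 -1.01 j6end -0.04 t 32.2
```

play_rows(translation=[[0.054,0.022,0],[0.108,0.044,0],[0.162,0.066,0],[0.216,0.088,0],[0.27,0.11,0],[0.324,0.132,0],[0.37,0.152,0],[0.393,0.1613,0.001],[0.393,0.1613,0.001],[0.393,0.1613,0.001]], rotation=[[0,0,0],[0,0,0],[0,0,0],[0,0,0],[0,0,0],[0,0,0],[0,0,0],[0,0,0],[0,0,0],[0,0,0]], gripper=[0.6,0.6,0.6,0.6,0.6,0.6,0.6,0.6,0.6,0.6])

```text
time_s: 33.48
eef_pos: [505.1, 241.8, 147.5]
ee_rot: [-0.0, 0.514, 0.858, -0.001]
force: [0.4, 0.5, -2.1]
grip_width: 0.429
grip_force: 25.6
```

play_rows(translation=[[0,0,0.03],[0,0,0.06],[0,0,0.08],[0,0,0.09],[0,0,0.09],[0,0,0.09]], rotation=[[0,0,0],[0,0,0],[0,0,0],[0,0,0],[0,0,0],[0,0,0]], gripper=[0.6,0.6,0.6,0.6,0.6,0.6])

```text
time_s: 34.22
eef_pos: [505.9, 242.4, 59.1]
ee_rot: [0.001, 0.514, 0.858, 0.0]
force: [-0.6, 0.6, -0.5]
grip_width: 0.421
grip_force: 25.6
```

```bash
python3 -c "
from h import *
s=ctrl.sense();print(s['eef_pos'],s['force'])
go(506.7,242.1,49)"
```

```text
[505.85569151 242.38653045  59.14639044] [-0.55265328  0.57911036 -0.46250046]
T [-0.0006, 0.0006, 0.0101] R [0.0014, 0.0004, -0.0] psi 0.492 j6 -0.25 j6end -0.05 t 34.2
```

play_rows(translation=[[-0.0005,0.0004,0.002],[-0.0005,0.0004,0.004],[-0.0005,0.0004,0.006],[-0.0005,0.0004,0.008],[-0.0005,0.0004,0.01],[-0.0005,0.0004,0.01],[-0.0005,0.0004,0.01]], rotation=[[0,0,0],[0,0,0],[0,0,0],[0,0,0],[0,0,0],[0,0,0],[0,0,0]], gripper=[0.6,0.6,0.6,0.6,0.6,0.6,0.6])

```text
time_s: 35.1
eef_pos: [506.0, 242.3, 49.3]
ee_rot: [0.0, 0.514, 0.858, 0.0]
force: [-3.3, -1.4, 9.5]
grip_width: 0.426
grip_force: 26.5
```

```bash
python3 -c "
from h import *
s=ctrl.sense();print(s['eef_pos'],s['force'])
go(540,-200,200,np.radians(57))"
```

```text
[505.98671133 242.28524501  49.33186368] [-3.28288843 -1.37168626  9.52780278]
T [-0.4059, -0.179, -0.1506] R [0.0002, 0.0003, -0.5026] psi 0.492 j6 -0.25 j6end -1.35 t 35.1
```

Seated as well. On to the third socket.

play_rows(translation=[[0,0,0],[0,0,0],[0,0,0],[0,0,-0.03],[0,0,-0.07],[0,0,-0.12],[-0.04,-0.018,-0.15],[-0.095,-0.042,-0.15],[-0.15,-0.066,-0.15],[-0.205,-0.09,-0.15]], rotation=[[0,0,0],[0,0,0],[0,0,0],[0,0,0],[0,0,0],[0,0,0],[0,0,0],[0,0,0],[0,0,0],[0,0,0]], gripper=[0.2,-0.2,-0.5,-0.5,-0.5,-0.5,-0.5,-0.5,-0.5,-0.5])

```text
time_s: 36.35
eef_pos: [523.4, 17.3, 198.3]
ee_rot: [0.0, 0.514, 0.858, 0.0]
force: [0.6, -0.3, 0.1]
grip_width: 0.753
grip_force: 0.0
```

play_rows(translation=[[-0.05,-0.022,0],[-0.1,-0.044,0],[-0.15,-0.066,0],[-0.2,-0.088,0],[-0.2,-0.088,0],[-0.2,-0.088,0],[-0.2,-0.088,0]], rotation=[[0,0,-0.12],[0,0,-0.25],[0,0,-0.38],[0,0,-0.5],[0,0,-0.5],[0,0,-0.5],[0,0,-0.5]], gripper=[-0.5,-0.5,-0.5,-0.5,-0.5,-0.5,-0.5])

```text
time_s: 37.22
eef_pos: [540.4, -197.6, 198.4]
ee_rot: [-0.0, 0.285, 0.959, 0.0]
force: [0.0, -0.3, -0.0]
grip_width: 0.753
grip_force: 0.0
```

```bash
python3 - <<'E'
from h import *
import pickle
s=ctrl.sense();d=cap('wrist','w8');t=cap('top','t8');pickle.dump((s,d,t),open('w8.pkl','wb'))
print(s['eef_pos'],np.degrees(psi()))
X=sockets(d,s,[[547,-245.7]]);print(X)
print('seated',sockets(t,None,[[583.1,194.5],[506.7,242.1]],z0=33,K=6))
go(X[0][0],X[0][1],20)
E
```

```text
[ 540.43914025 -197.61030549  198.38657583] 56.90294088626615
fit err px 1868.4375 of 257.1875
[[ 502.9 -223.5]]
fit err px 74.58333333333333 of 427.8888888888889
seated [[583.1 195.4]
 [506.1 243. ]]
T [0.0175, -0.0421, 0.1785] R [0.0001, 0.0002, -0.0] psi 0.993 j6 -1.55 j6end -1.41 t 37.3
```

The fit failed, so the third socket may have been knocked. I'll look.

```bash
python3 - <<'E'
from h import *
import pickle
s,d,t=pickle.load(open('w8.pkl','rb'))
c=np.zeros((600,800,3),np.uint8);c[:420,:560]=d['pixels'][:,:,::-1];c[:240,565:800]=cv2.resize(t['pixels'][160:280,280:398,::-1],(235,240))
cv2.imwrite('pics/c8.png',c)
E
```

```text
(no output)
```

View pics/c8.png

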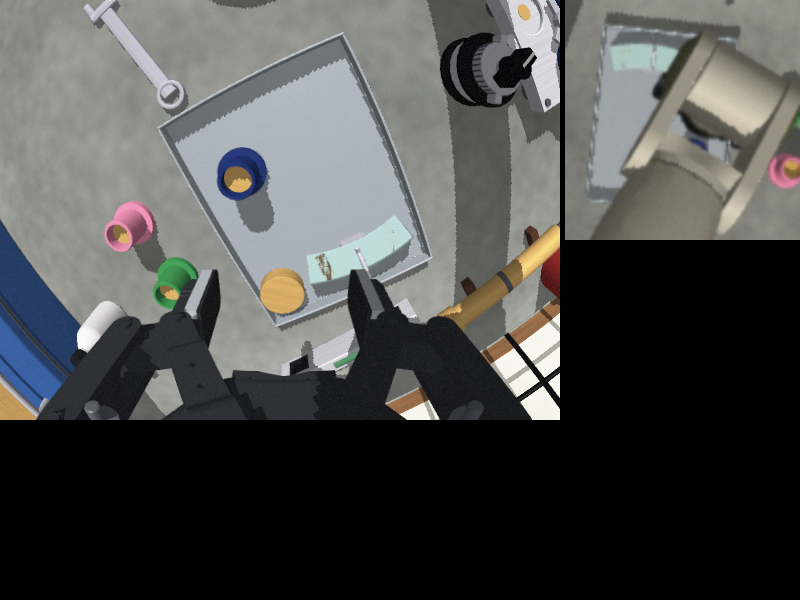

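The socket was knocked to wrist px (241,173) but is still upright in the tray. I'll refit from there.

```bash
python3 - <<'E'
from h import *
import pickle
s,d,t=pickle.load(open('w8.pkl','rb'))
x=at(d,240,176,30,s);X=sockets(d,s,[x]);print(x,X)
go(X[0][0],X[0][1],20,np.radians(57.5))
E
```

```text
fit err px 127.375 of 1999.75
[ 502.4 -223.3] [[ 501.8 -224.2]]
T [0.018, -0.0433, 0.1785] R [0.0001, 0.0002, -0.0104] psi 0.993 j6 -1.55 j6end -1.42 t 37.3
```

play_rows(translation=[[0.009,-0.0217,0.02],[0.018,-0.0433,0.05],[0.018,-0.0433,0.09],[0.018,-0.0433,0.12],[0.018,-0.0433,0.15],[0.018,-0.0433,0.17],[0.018,-0.0433,0.179],[0.018,-0.0433,0.179],[0.018,-0.0433,0.179],[0.018,-0.0433,0.179]], rotation=[[0,0,0],[0,0,0],[0,0,0],[0,0,0],[0,0,0],[0,0,0],[0,0,0],[0,0,0],[0,0,0],[0,0,0]], gripper=[-0.4,-0.4,-0.4,-0.4,-0.4,-0.4,-0.4,-0.4,-0.1,0.1], force=20)

```text
time_s: 38.58
eef_pos: [501.9, -225.4, 20.0]
ee_rot: [0.001, 0.285, 0.958, -0.0]
force: [-0.3, -0.1, -0.2]
grip_width: 0.451
grip_force: 0.0
```

play_rows(translation=[[0,0,0],[0,0,0],[0,0,0],[0,0,0],[0,0,0],[0,0,0]], rotation=[[0,0,0],[0,0,0],[0,0,0],[0,0,0],[0,0,0],[0,0,0]], gripper=[0.4,0.6,0.6,0.6,0.1,-0.25])

```text
time_s: 39.33
eef_pos: [501.5, -225.2, 19.2]
ee_rot: [-0.0, 0.285, 0.958, 0.0]
force: [-0.1, 0.0, -0.0]
grip_width: 0.622
grip_force: 0.0
```

play_rows(translation=[[0,0,0],[0,0,0],[0,0,0],[0,0,0],[0,0,0],[0,0,0],[0,0,0],[0,0,0],[0,0,0],[0,0,0]], rotation=[[0,0,0.17],[0,0,0.34],[0,0,0.52],[0,0,0.7],[0,0,0.88],[0,0,1.06],[0,0,1.24],[0,0,1.42],[0,0,1.56],[0,0,1.56]], gripper=[-0.25,-0.25,-0.25,-0.25,-0.25,-0.25,-0.25,-0.25,-0.25,-0.25])

```text
time_s: 40.58
eef_pos: [501.5, -225.2, 19.2]
ee_rot: [-0.0, 0.877, 0.481, -0.0]
force: [-1.1, -1.1, 0.2]
grip_width: 0.625
grip_force: 0.0
```

play_rows(translation=[[0,0,0],[0,0,0],[0,0,0],[0,0,0],[0,0,0],[0,0,0],[0,0,-0.04],[0,0,-0.08],[0,0,-0.13],[0,0,-0.13]], rotation=[[0,0,0],[0,0,0],[0,0,0],[0,0,0],[0,0,0],[0,0,0],[0,0,0],[0,0,0],[0,0,0],[0,0,0]], gripper=[0,0.2,0.4,0.6,0.6,0.6,0.6,0.6,0.6,0.6], force=25)

```text
time_s: 41.82
eef_pos: [502.7, -225.9, 152.4]
ee_rot: [0.003, 0.877, 0.481, 0.001]
force: [0.1, 0.0, -2.6]
grip_width: 0.429
grip_force: 25.9
```

```bash
python3 -c "
from h import *
s=ctrl.sense();print(s['eef_pos'],s['grip_width']*85,s['force'])
go(503.5,152.2,150,np.radians(-32.3))"
```

```text
[ 502.71906233 -225.9105715   152.37565659] 36.45748811578818 [ 0.07147248  0.04910015 -2.64143672]
T [0.3192, -0.2027, 0.001] R [0.0061, 0.0004, -0.0042] psi -0.568 j6 -0.07 j6end 0.86 t 41.8
```

play_rows(translation=[[0.045,-0.0285,0],[0.09,-0.057,0],[0.135,-0.0855,0],[0.18,-0.114,0],[0.225,-0.143,0],[0.27,-0.171,0],[0.305,-0.194,0],[0.3192,-0.2023,0],[0.3192,-0.2023,0],[0.3192,-0.2023,0]], rotation=[[0,0,0],[0,0,0],[0,0,0],[0,0,0],[0,0,0],[0,0,0],[0,0,0],[0,0,0],[0,0,0],[0,0,0]], gripper=[0.6,0.6,0.6,0.6,0.6,0.6,0.6,0.6,0.6,0.6])

```text
time_s: 43.08
eef_pos: [502.8, 151.5, 148.9]
ee_rot: [-0.0, 0.877, 0.48, -0.0]
force: [0.7, 1.0, -1.7]
grip_width: 0.425
grip_force: 25.9
```

play_rows(translation=[[0,0,0.03],[0,0,0.06],[0,0,0.08],[0,0,0.09],[0,0,0.09],[0,0,0.09]], rotation=[[0,0,0],[0,0,0],[0,0,0],[0,0,0],[0,0,0],[0,0,0]], gripper=[0.6,0.6,0.6,0.6,0.6,0.6])

```text
time_s: 43.82
eef_pos: [503.3, 152.5, 60.1]
ee_rot: [0.0, 0.877, 0.48, 0.001]
force: [0.1, 0.3, -1.2]
grip_width: 0.422
grip_force: 25.9
```

```bash
python3 -c "
from h import *
s=ctrl.sense();print(s['eef_pos'],s['force'])
go(503.4,152.3,49)"
```

```text
[503.29982894 152.4888896   60.11721557] [ 0.13300464  0.25018581 -1.17164113]
T [-0.0001, 0.0002, 0.0111] R [0.0012, -0.0008, 0.0] psi -0.568 j6 0.64 j6end 0.86 t 43.8
```

play_rows(translation=[[0,0,0.002],[0,0,0.004],[0,0,0.006],[0,0,0.008],[0,0,0.01],[0,0,0.011],[0,0,0.011]], rotation=[[0,0,0],[0,0,0],[0,0,0],[0,0,0],[0,0,0],[0,0,0],[0,0,0]], gripper=[0.6,0.6,0.6,0.6,0.6,0.6,0.6])

```text
time_s: 44.7
eef_pos: [503.2, 152.5, 49.4]
ee_rot: [0.0, 0.877, 0.481, 0.0]
force: [-2.9, -4.4, 12.5]
grip_width: 0.425
grip_force: 27.2
```

```bash
python3 -c "
from h import *
s=ctrl.sense();print(s['eef_pos'],s['force'])
go(531.1,196.3,200)"
```

```text
[503.21541289 152.47188688  49.37817505] [-2.86634707 -4.37292366 12.47981957]
T [0.052, 0.0001, -0.1506] R [0.0012, -0.0002, 0.0] psi -0.568 j6 0.64 j6end 0.92 t 44.7
```

play_rows(translation=[[0,0,0],[0,0,0],[0,0,0],[0,0,-0.03],[0,0,-0.07],[0,0,-0.11],[0.02,0,-0.14],[0.04,0,-0.14],[0.052,0,-0.14],[0.052,0,-0.14]], rotation=[[0,0,0],[0,0,0],[0,0,0],[0,0,0],[0,0,0],[0,0,-0.18],[0,0,-0.36],[0,0,-0.54],[0,0,-0.72],[0,0,-0.9]], gripper=[0.2,-0.2,-0.5,-0.5,-0.5,-0.5,-0.5,-0.5,-0.5,-0.5])

```text
time_s: 45.95
eef_pos: [530.7, 197.3, 187.7]
ee_rot: [-0.0, 0.578, 0.816, -0.0]
force: [1.2, -0.1, -0.4]
grip_width: 0.747
grip_force: 0.0
```

play_rows(translation=[[0,0,0],[0,0,0],[0,0,0],[0,0,0],[0,0,0],[0,0,0],[0,0,0],[0,0,0],[0,0,0],[0,0,0]], rotation=[[0,0,-0.18],[0,0,-0.36],[0,0,-0.54],[0,0,-0.72],[0,0,-0.9],[0,0,-1.08],[0,0,-1.26],[0,0,-1.44],[0,0,-1.57],[0,0,-1.57]], gripper=[-0.5,-0.5,-0.5,-0.5,-0.5,-0.5,-0.5,-0.5,-0.5,-0.5])

```text
time_s: 47.2
eef_pos: [530.5, 196.7, 187.9]
ee_rot: [-0.0, -0.164, 0.986, 0.0]
force: [0.6, -0.3, 0.9]
grip_width: 0.754
grip_force: 0.0
```

```bash
python3 - <<'E'
from h import *
import pickle
s=ctrl.sense();d=cap('wrist','w9');t=cap('top','t9');pickle.dump((s,d,t),open('w9.pkl','wb'))
print(s['eef_pos'],np.degrees(psi()),s['joints'][5])
print(sockets(d,s,[[583.1,194.5],[506.7,242.1],[503.4,152.3]],z0=33))
cv2.imwrite('pics/c9.png',d['pixels'][:,:,::-1])
E
```

```text
[530.51653101 196.6711121  187.93520146] 108.82482289770601 -1.753109190706461
fit err px 1308.3125 of 6936.5625
[[583.3 196.1]
 [505.1 242.7]
 [502.2 153.5]]
```

View pics/c9.png

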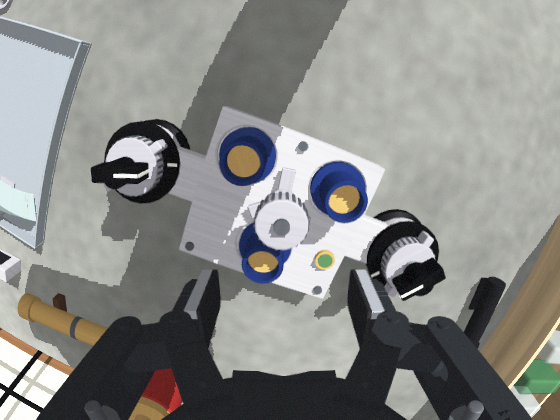

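All three are seated, with the arms between the pockets. Nut top centre is at px (282,226). Descend and grip it.

```bash
python3 - <<'E'
from h import *
import pickle
s,d,t=pickle.load(open('w9.pkl','rb'))
print(at(d,282,226,110,s)); go(531.1,196.3,89)
E
```

```text
[531.1 197. ]
T [-0.0004, -0.0005, 0.0991] R [0.0002, -0.0004, 0.0] psi 1.899 j6 -1.75 j6end -1.55 t 47.3
```

play_rows(translation=[[0,0,0.03],[0,0,0.06],[0,0,0.08],[0,0,0.095],[0,0,0.099],[0,0,0.099],[0,0,0.099],[0,0,0.099],[0,0,0.099],[0,0,0.099]], rotation=[[0,0,0],[0,0,0],[0,0,0],[0,0,0],[0,0,0],[0,0,0],[0,0,0],[0,0,0],[0,0,0],[0,0,0]], gripper=[-0.5,-0.5,-0.5,-0.5,-0.5,-0.5,0,0.3,0.5,0.5], force=30)

```text
time_s: 48.55
eef_pos: [531.5, 196.1, 90.4]
ee_rot: [0.001, -0.165, 0.986, -0.0]
force: [0.2, -4.4, 4.7]
grip_width: 0.457
grip_force: 30.2
```

play_rows(translation=[[0,0,0],[0,0,0],[0,0,0]], rotation=[[0,0,0],[0,0,0],[0,0,0]], gripper=[0.5,0.5,0.5])

```text
time_s: 48.92
eef_pos: [531.5, 196.0, 90.4]
ee_rot: [0.001, -0.165, 0.986, -0.001]
force: [0.6, -4.9, 6.8]
grip_width: 0.452
grip_force: 30.2
```

play_rows(translation=[[0,0,0.0001],[0,0,0.0003],[0,0,0.0004],[0,0,0.0006],[0,0,0.0008],[0,0,0.0009],[0,0,0.0011],[0,0,0.0012],[0,0,0.0014],[0,0,0.0015]], rotation=[[0,0,0.16],[0,0,0.32],[0,0,0.48],[0,0,0.64],[0,0,0.8],[0,0,0.96],[0,0,1.12],[0,0,1.28],[0,0,1.44],[0,0,1.6]], gripper=[0.5,0.5,0.5,0.5,0.5,0.5,0.5,0.5,0.5,0.5])

```text
time_s: 50.18
eef_pos: [532.0, 196.2, 89.0]
ee_rot: [0.002, 0.595, 0.804, 0.001]
force: [2.4, -3.7, 3.4]
grip_width: 0.449
grip_force: 30.1
```

```bash
python3 -c "
from h import *
s=ctrl.sense();print(s['wrist_torque'],s['joints'][5],s['grip_width']*85)"
```

```text
[-0.63071654 -0.6828452   0.02414078] -0.14907470762333225 38.164979064282
```

play_rows(translation=[[0,0,0.0001],[0,0,0.0003],[0,0,0.0004],[0,0,0.0006],[0,0,0.0008],[0,0,0.0009],[0,0,0.0011],[0,0,0.0012],[0,0,0.0014],[0,0,0.0014]], rotation=[[0,0,0.16],[0,0,0.32],[0,0,0.48],[0,0,0.64],[0,0,0.8],[0,0,0.96],[0,0,1.12],[0,0,1.28],[0,0,1.44],[0,0,1.5]], gripper=[0.5,0.5,0.5,0.5,0.5,0.5,0.5,0.5,0.5,0.5])

```text
time_s: 51.42
eef_pos: [532.1, 195.3, 87.5]
ee_rot: [0.001, 0.983, 0.184, 0.002]
force: [3.0, -8.4, 4.0]
grip_width: 0.458
grip_force: 30.2
```

```bash
python3 -c "
from h import *
s=ctrl.sense();print(s['wrist_torque'],s['joints'][5],s['grip_width']*85,s['force'])"
```

```text
[-1.87760314 -0.59834239  0.02824031] 1.3487990922543374 38.91363378636773 [ 2.97361311 -8.41068985  4.0200132 ]
```

play_rows(translation=[[0,0,0],[0,0,0],[0,0,0],[0,0,0]], rotation=[[0,0,0.06],[0,0,0.12],[0,0,0.16],[0,0,0.16]], gripper=[0.5,0.5,0.5,0.5])

```text
time_s: 51.92
eef_pos: [532.0, 195.2, 87.4]
ee_rot: [0.001, 0.994, 0.106, 0.001]
force: [2.7, -9.1, 3.5]
grip_width: 0.455
grip_force: 30.2
```

```bash
python3 -c "
from h import *
s=ctrl.sense();print(s['wrist_torque'],s['joints'][5],s['grip_width']*85,s['force'])"
```

```text
[-1.90536725 -0.48715238 -0.10413472] 1.5062484093239266 38.704949678149774 [ 2.66958209 -9.11426406  3.52652979]
```

play_rows(translation=[[0,0,0],[0,0,0],[0,0,0],[0,0,0]], rotation=[[0,0,0.06],[0,0,0.12],[0,0,0.18],[0,0,0.18]], gripper=[0.5,0.5,0.5,0.5])

```text
time_s: 52.42
eef_pos: [533.3, 195.7, 87.8]
ee_rot: [0.001, 1.0, 0.017, 0.004]
force: [8.6, -4.5, 2.2]
grip_width: 0.453
grip_force: 30.0
```

```bash
python3 -c "
from h import *
s=ctrl.sense();print(s['wrist_torque'],s['joints'][5],s['grip_width']*85,s['force'])"
```

```text
[-1.05018599 -1.55294296  0.52042755] 1.6854808518409945 38.52160165526265 [ 8.5978094  -4.48307658  2.19033275]
```

Torque 0.52 N·m (more than 0.06), so the nut is at its stop. Release, lift and check.

play_rows(translation=[[0,0,0],[0,0,0],[0,0,0],[0,0,-0.03],[0,0,-0.07],[0,0,-0.11],[0,0,-0.14],[0,0,-0.14],[0,0,-0.14]], rotation=[[0,0,0],[0,0,0],[0,0,0],[0,0,0],[0,0,-0.18],[0,0,-0.36],[0,0,-0.54],[0,0,-0.72],[0,0,-0.72]], gripper=[0.2,-0.2,-0.5,-0.5,-0.5,-0.5,-0.5,-0.5,-0.5])

```text
time_s: 53.55
eef_pos: [530.4, 196.7, 226.3]
ee_rot: [-0.0, 0.93, 0.367, -0.0]
force: [-0.3, 0.3, -1.1]
grip_width: 0.753
grip_force: 0.0
```

```bash
python3 - <<'E'
from h import *
s=ctrl.sense();d=cap('wrist');t=cap('top')
c=np.zeros((600,800,3),np.uint8);c[:420,:560]=d['pixels'][:,:,::-1]
c[:240,562:800]=cv2.resize(d['pixels'][120:240,220:339,::-1],(238,240),interpolation=cv2.INTER_CUBIC)
c[425:600,:400]=cv2.resize(t['pixels'][180:267,120:320,::-1],(400,175))
cv2.imwrite('pics/c10.png',c);print(s['eef_pos'],np.degrees(psi()))
E
```

```text
[530.44087102 196.73806423 226.27179174] -47.07530226265623
```

View pics/c10.png

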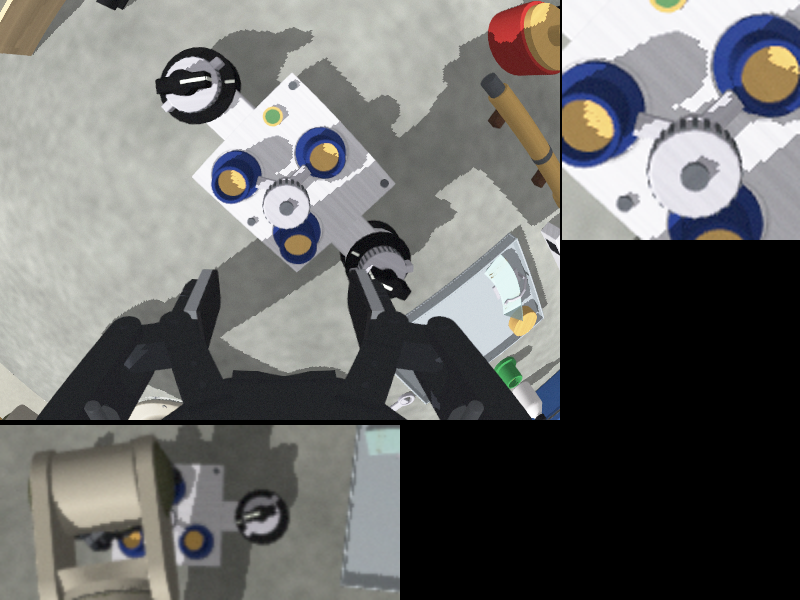

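The spider arms lie over the flanges of all three seated sockets, and the corrected jack's pointer at px (195,79) points at its mark at (230,81). The gripper is clear, so I'm handing in.

```bash
python3 -c "
from rig import ctrl
print(ctrl.finish_job())"
```

```text
the job is handed in; nothing more can be done
None
```

The job is handed in, but the hand-in gave no verdict: the left jack is back on its mark with its ring locked, all three blue sockets are seated (one had been knocked aside in the tray first), and the clamp nut is tight at its stop with its arms over the flanges.

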